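Set out the second sample cup

TASK

Set out the second cup of the pair for filling: with a fingertip press the red thumb plate of the cup dispenser fully home once and let it spring back, so that one cup comes out and the next one drops into its place. Then, without picking the cup up, nudge it along the bench with the fingers into the free bay of the filling strip until it sits home against the back of the bay. Leave the cup in the other bay, the rest of the stack and the things standing round about as they are.

Things in the scene. Friction and masses are not known exactly. Their poses are not given: they have to be found in the camera images.
- dispenser: Cup dispenser, fixed: open-topped magazine 51 x 51 mm, 44 mm high (two clear walls) with four stacked cups on a 2 mm base plate 74 mm wide; low white slide housing (51 mm wide, 26 mm high) from 26 to 85 mm behind the stack axis. Origin: on the bench, on the stack axis; +y is the way cups come out, under the white front wall (outer face 25.5 mm ahead of the axis, plate ends there); z up
- thumb_plate (a point): middle of the outer (rear) face of the dispenser's red thumb plate: 42 mm wide, 31 mm high (4 to 35 mm above the bench), 8 mm thick, upright, square to the dispenser's y axis, at rest 148 mm behind the stack axis on two steel rods; it is pressed along the dispenser's +y
- plunger (a joint): travel of thumb plate and pusher, m: 0 at rest, 0.050 fully home at its stop (the plate then 5 mm from the slide housing). The spring takes about 3 N to start, 8 N fully home, and 1.5 N more at 0.05 m/s; released, it returns by itself in about a second. The pusher drives the lowest cup out and carries the rest of the stack until it is back
- cup_1: the lowest cup of the stack at the start, the one to be set out: closed round sample cup, 40 mm across, 11 mm high, 15 g, white with a blue lid. Origin: centre of its underside; z up
- outlet (a point): point on the bench 51 mm ahead of the stack axis: the middle of a cup that has just come out lies there (2 mm nearer to 5 mm farther), flat on the bare bench. It lies so close to the front wall that no finger fits behind it: nudge it sideways first (along the dispenser's x) until it is clear of the magazine
- cup_2: the second cup from below, same make; it drops into the lowest place once the plunger is back
- cup_3: the third cup from below, same make; stays in the magazine
- cup_4: the top cup of the stack, same make; stays in the magazine
- bay_free: the empty bay of the filling strip: fixed grey block 64 mm wide, 9 mm high, with a half-round pocket (radius 21.5 mm) open towards the dispenser, its flared mouth 56 mm wide and 14 mm before the origin. No floor: the cup slides in on the bench. Origin: where the middle of a cup is when fully home; +y is the way in. It lies about 62 mm left or right of the line on which cups come out
- bay_taken: the other bay, same shape and axes, with a cup in it
- cup_set: the cup that already sits in the other bay, same make as cup_1; leave it alone
- filling_strip: aluminium rail 200 mm long, 20 mm wide, 20 mm high that carries both bays, fixed. Origin: on the bench, midway between the two seats; x along the rail; the rail's middle line lies 38 mm in +y from the origin
- vial_blue: bystander: small glass vial, 24 mm across, 51 mm high, blue cap, loose; origin at the centre of its underside
- dropper: bystander: small brown dropper bottle with a black cap, 37 mm across, 85 mm high, loose; origin at the centre of its underside
- small_beaker: bystander: clear beaker, 46 mm across, 58 mm high, loose; origin at the centre of its underside
Mind the look-alikes: they are no part of the job. Leave any blue look-alike of the bay_free alone.

How it is judged:
By the outcome, as a careful person would: the job done as asked, in the order asked, and still so for the second after the job is handed in, with the robot touching nothing.
It also fails if it takes over 58 s, if anything falls off the work surface, if the arm or the gripper's body presses on something with over 40 N, if the wrist force passes 120 N, or if a joint passes its speed limit or range.

ROBOT

A 6-joint arm with a two-finger parallel gripper is mounted at the origin on a cart in front of the work surface, level with it; the furniture and walls round the work are solid. World frame = base frame: x ahead of the robot, y to its left, z up, the work surface at z = 0. Lengths are in m, angles in rad, forces in N, time in s.
With the tool pointing down it reaches from about 0.35 to 0.975 m from the base axis. Payload 4.9 kg.
Tool frame: the origin (TCP) lies at the very end of the fingers, on their centre line; the grasp point (between the pads) lies 19 mm behind it; x points along the fingers, y is the direction in which the jaws open and shut, and the axes are right-handed (so a half turn about x gives the same grasp; the last joint's range is limited). The gripper opens to 85 mm and grips with 20 to 120 N. Pads are 22 mm wide; open, the fingers measure 114 mm over their backs; the gripper's body (76 mm by 85 mm) begins 54 mm behind the grasp point. The pads swing forward as they close: fully open they stand 13 mm farther back than shut.
Start: joints at [-1.233, 0.053, 1.613, -0, 1.476, -0.119], TCP at [0.276, -0.561, 0.231] pointing down, gripper open.
Joint ranges: [-3.01, 3.01], [-1.01, 2.22], [0.06, 2.58], [-1.02, 4.17], [0.09, 2.62], [-3.14, 3.14]. Speed limits (rad/s): [2.57, 2.57, 3.14, 3.14, 3.14, 3.14].

INTERFACE

Orientations are given as a rotation vector (axis times angle).
In Python, from station import ctrl, get_image, calibration, finish_job, search_frame, cut_out, mark_of gives the robot as it stands. The module is installed in compiled form; this text tells all that it offers.
- The arm moves only by the tool arm_command, never from a script. Its argument "plan" is a list that holds one entry, the list of rows, each a list of 7 numbers: the shift along the tool's x, y, z in m, then the turn, a rotation vector about the tool's x, y, z in degrees, then the finger opening in m, from 0 to 0.0854. A call has 1 to 20 rows; each row shifts and turns the pose as measured when the row begins, along the tool's axes as they then stand; what a row does not reach is not made up. A row lasts 1/12 s, in which the tool goes at most 41.7 mm and 7.16 degrees, less where a joint would pass 70% of its speed; a pose out of reach is approached as far as the arm can. A call with a gripper value outside its range is refused whole. The fingers move at their own pace and stop on an object; "squeeze" is the grip in N (left out, the last holds). Time passes only in rows, so rows that do not move let the fingers close. It gives the time, the measured TCP pose, the force and the opening at its end, in the units of the state.
- ctrl.get_obs(): the state, without advancing time (a new reading comes with each control period).
- get_image(name): name is "scene" or "top" or "wrist"; returns the picture (480x640x3 uint8, red, green, blue); there is no depth.
- calibration(name): a dict with "fx", "fy", "cx", "cy" (pixels), "k1" (the pictures are not rectified: a ray, as slopes to the right and down, at radius r is drawn at 1 + k1 r^2 times it, then the intrinsics apply), "cam_to_world" (4x4, takes a point from camera to world coordinates); the wrist camera has in their place "hand_eye" (4x4, takes a point from camera to tool coordinates, whose origin is the TCP and whose axes are the tool frame's). Camera axes: x right, y down, z forward; pixel columns grow to the right and rows downward; lengths in m; the calibration is good to about 2 mm. A picture is of the moment at which its call begins: read the wrist's pose just before it. calibration takes no time and is no camera call.
- finish_job(): hands the job in, once; it reports no verdict.
Trained networks look in the newest picture that a camera, given by its name, has taken for a name from the list of things; names that differ only in an ending like _2 or _b are one class to them, and where a whole thing is asked for, a point or a joint stands for the part that bears it (a point fixed in the world has none). Each returns a list of dicts, best first, with "conf" (0 to 1); they miss things now and then, are a little off and sometimes report something else, mostly with a low value. They report only what shows in the picture. A call takes as long as a camera call. They do not tell look-alikes from the thing itself.
- search_frame(camera, thing): "at" ([x, y, z] in m, in the coordinates of the camera as it stood for that picture, good to about 4 mm: the middle of the surface that is visible of it).
- cut_out(camera, thing): "mask" (480x640 bool, what is visible of it).
- mark_of(camera, thing): "at" ([x, y, z] in m, in the coordinates of the camera as it stood for that picture, good to about 4 mm: a listed point, or the origin of a listed thing).
The state is a dict: "t": time; "q": joint angles; "dq": joint speeds; "effort": joint torques, N m; "tool_pos": TCP position; "tool_rot": TCP orientation; "contact_force": force on the tool from outside, world axes, zero at the start; "wrist_torque": the same for the moment, N m; "opening": finger opening in m.
Only numpy, scipy, OpenCV 4.12 (cv2) and the standard library are available. Lean on these libraries where they do the work, as an engineer would, in place of code of your own. Each camera call takes 0.05 s, during which the arm holds its last target. There are 200 camera calls.

## Working session

There is one attempt and no reset: what is moved stays moved. The work goes in short steps, Python scripts to look and compute and a tool call to move; the robot and the scene stay as the last step left them, time stands still between calls to the robot, and variables do not carry over. Pictures are saved under pics/ and viewed, about 8 in all and at most 12, crops included, and the job is handed in when it is done.

Besides the shell and the picture viewer there is one more tool, called after "Call:" as name(argument=value, ...), one argument or row to a line, values as JSON. arm_command: Moves the arm, as the interface text tells. Its arguments: {"type":"object","properties":{"plan":{"type":"array","items":{"type":"array","items":{"type":"array","items":{"type":"number"}}}},"squeeze":{"type":"number"}},"required":["plan"]}

```bash
mkdir -p pics
cat > h.py <<'E'
import numpy as np, cv2
from scipy.spatial.transform import Rotation as R
from station import *
def c2w(name):
    c=calibration(name)
    if name!="wrist": return np.array(c["cam_to_world"])
    o=ctrl.get_obs(); T=np.eye(4); T[:3,:3]=R.from_rotvec(o["tool_rot"]).as_matrix(); T[:3,3]=o["tool_pos"]
    return T@np.array(c["hand_eye"])
def world(name,p): return (c2w(name)@np.r_[p,1])[:3]
def px2w(name,u,v,z,T=None):
    c=calibration(name); T=c2w(name) if T is None else T
    d=np.array([(u-c["cx"])/c["fx"],(v-c["cy"])/c["fy"]]); s=d.copy()
    for _ in range(20): s=d/(1+c["k1"]*(s@s))
    r=T[:3,:3]@np.r_[s,1]; o=T[:3,3]; return o+r*(z-o[2])/r[2]
def w2px(name,p,T=None):
    c=calibration(name); T=c2w(name) if T is None else T
    q=np.linalg.inv(T)@np.r_[p,1]; s=q[:2]/q[2]; s=s*(1+c["k1"]*(s@s)); return [c["fx"]*s[0]+c["cx"],c["fy"]*s[1]+c["cy"]]
def save(name,fn,crop=None,k=1):
    im=get_image(name)[:,:,::-1].copy()
    if crop: u0,v0,u1,v1=crop; im=cv2.resize(im[v0:v1,u0:u1],None,fx=k,fy=k,interpolation=cv2.INTER_CUBIC)
    cv2.imwrite("pics/"+fn,im)
def st():
    o=ctrl.get_obs(); print("t",o["t"],"pos",np.round(o["tool_pos"],4),"R\n",R.from_rotvec(o["tool_rot"]).as_matrix().round(3),"F",np.round(o["contact_force"],1),"op",o["opening"])
E
python3 - <<'E'
from h import *
st(); save("top","top0.png"); 
for n in ["dispenser","thumb_plate","outlet","bay_free","cup_1","filling_strip","vial_blue","dropper","small_beaker"]:
    for d in mark_of("top",n)[:4]: p=world("top",d["at"]); print(n,round(d["conf"],2),p.round(3),np.round(w2px("top",p)))
save("scene","sc0.png")
for n in ["dispenser","thumb_plate","outlet","bay_free","cup_1","filling_strip"]:
    for d in mark_of("scene",n)[:4]: p=world("scene",d["at"]); print(n,round(d["conf"],2),p.round(3),np.round(w2px("scene",p)))
E
```

```text
t 0.0 pos [ 0.2755 -0.5603  0.2301] R
 [[-0.001  0.441 -0.897]
 [ 0.002 -0.897 -0.441]
 [-1.    -0.002 -0.   ]] F [ 0.3  0.3 -0.2] op 0.0853294514478342
dispenser 0.7 [ 0.527 -0.108  0.004] [357. 275.]
dispenser 0.2 [ 0.415 -0.179  0.   ] [397. 337.]
thumb_plate 0.57 [ 0.491 -0.254  0.021] [441. 294.]
outlet 0.95 [ 0.54  -0.056  0.001] [328. 268.]
bay_free 0.84 [ 0.62  -0.011  0.001] [304. 224.]
bay_free 0.74 [ 0.697 -0.161 -0.   ] [385. 183.]
cup_1 0.62 [ 0.533 -0.106  0.032] [358. 270.]
vial_blue 0.66 [ 0.413 -0.179  0.004] [398. 338.]
vial_blue 0.23 [ 0.617 -0.013  0.001] [305. 226.]
dropper 0.93 [ 0.616 -0.247 -0.001] [432. 226.]
small_beaker 0.76 [0.568 0.125 0.002] [229. 252.]
dispenser 0.64 [ 0.527 -0.103  0.   ] [344. 253.]
thumb_plate 0.68 [ 0.487 -0.249  0.016] [410. 225.]
outlet 0.58 [ 0.542 -0.058 -0.002] [321. 261.]
bay_free 0.85 [ 0.694 -0.162  0.001] [306. 208.]
bay_free 0.49 [ 0.617 -0.008 -0.003] [274. 256.]
cup_1 0.58 [ 0.529 -0.106  0.034] [345. 238.]
cup_1 0.3 [0.57  0.126 0.002] [230. 299.]
filling_strip 0.62 [ 0.554 -0.    -0.005] [294. 274.]
```

View pics/top0.png

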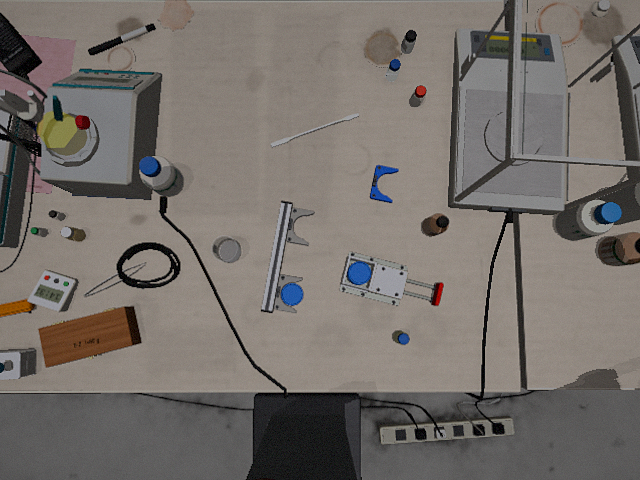

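View pics/sc0.png

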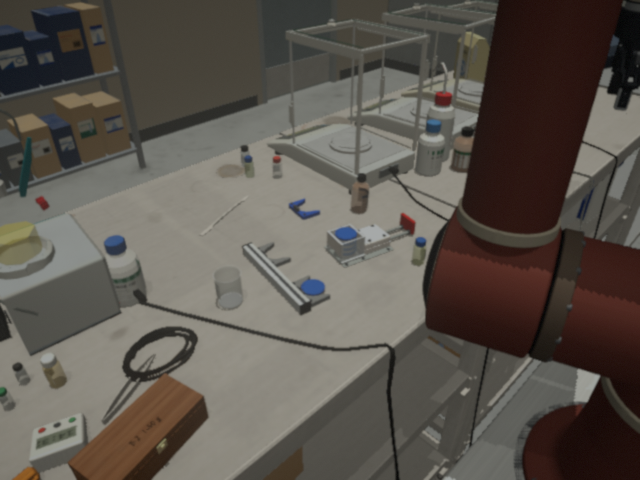

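The top picture shows the dispenser stack at (358,272), its red plate at (439,293), and the strip rail from (286,202) to (268,311). There are three bays:
- The grey bay at (300,226) is empty and on the rail, so it is bay_free.
- The grey bay at (290,293) has a cup in it, so it is bay_taken.
- The blue one at (384,183) is loose and off the rail, so it is the look-alike and I leave it alone.

I'll move above the dispenser and look from close by.

Call:
arm_command(
  plan=[
    [[0, 0, 0, -7.14, 0, 0, 0], [0, 0, 0, -7.14, 0, 0, 0], [0, 0, 0, -7.14, 0, 0, 0], [0, 0, 0, -7.14, 0, 0, 0], [0, 0, 0, -7.14, 0, 0, 0], [0, 0, 0, -7.14, 0, 0, 0], [0, 0, 0, -7.14, 0, 0, 0], [-0.002, 0.011, -0.034, 0, 0, 0, 0], [-0.002, 0.011, -0.034, 0, 0, 0, 0], [-0.002, 0.011, -0.034, 0, 0, 0, 0], [-0.002, 0.011, -0.034, 0, 0, 0, 0], [-0.002, 0.011, -0.034, 0, 0, 0, 0], [-0.002, 0.011, -0.034, 0, 0, 0, 0], [-0.002, 0.011, -0.034, 0, 0, 0, 0], [-0.002, 0.011, -0.034, 0, 0, 0, 0], [-0.002, 0.011, -0.034, 0, 0, 0, 0], [-0.002, 0.011, -0.034, 0, 0, 0, 0], [-0.002, 0.011, -0.034, 0, 0, 0, 0], [0, 0, 0, 0, 0, 0, 0]],
  ],
)

```text
t: 2.43
tool_pos: [0.4859, -0.2116, 0.2547]
tool_rot: [1.382, 1.084, -1.378]
contact_force: [-0.3, 0.2, 0.3]
opening: -0.0
```

Run:
```python
from h import *
st(); print(c2w("wrist").round(3)); save("wrist","w1.png")
for n in ["dispenser","thumb_plate","outlet","bay_free","cup_1","filling_strip"]:
    for d in mark_of("wrist",n)[:3]: p=world("wrist",d["at"]); print(n,round(d["conf"],2),p.round(3),np.round(w2px("wrist",p)))
```

```text
t 2.4333 pos [ 0.4859 -0.2116  0.2547] R
 [[ 0.004  0.972 -0.233]
 [-0.002 -0.233 -0.972]
 [-1.     0.005  0.001]] F [-0.3  0.2  0.3] op -1.1784665605871032e-05
[[ 0.973 -0.221 -0.072  0.505]
 [-0.232 -0.919 -0.319 -0.13 ]
 [ 0.004  0.327 -0.945  0.396]
 [ 0.     0.     0.     1.   ]]
thumb_plate 0.96 [ 0.489 -0.256  0.02 ] [332. 230.]
cup_1 0.71 [ 0.529 -0.115  0.037] [341.  77.]
```

View pics/w1.png

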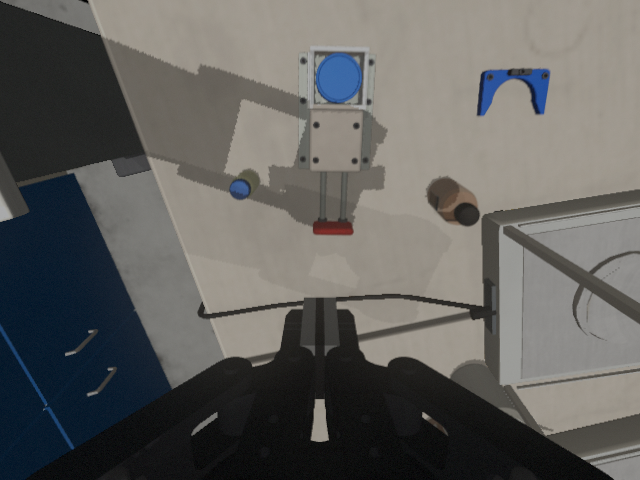

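The wrist picture shows the stack at (339,77), the slide housing around (337,140) and the red plate at (333,228). The blue look-alike bay is off at (514,88). Next I'll work out the dispenser's axis and the plate edges.

Run:
```python
from h import *
im=cv2.imread("pics/w1.png"); hsv=cv2.cvtColor(im,cv2.COLOR_BGR2HSV)
m=((hsv[...,0]<8)|(hsv[...,0]>172))&(hsv[...,1]>140)&(hsv[...,2]>60); m[:200]=0;m[260:]=0
vs,us=np.where(m); r=cv2.minAreaRect(np.c_[us,vs].astype(np.float32)); print(r)
box=cv2.boxPoints(r)
for b in box: print("red",b.round(1),px2w("wrist",*b,0.035).round(4))
b=(hsv[...,0]>95)&(hsv[...,0]<125)&(hsv[...,1]>120); b[:,:300]=0;b[:,380:]=0;b[120:]=0
v,u=np.where(b); c=px2w("wrist",u.mean(),v.mean(),.046); print("lid",u.mean(),v.mean(),c)
for uv,z in [((304,61),.002),((372,61),.002),((303,160),.002),((368,160),.002),((316,125),.026),((357,125),.026),((316,160),.026),((355,160),.026)]: print(uv,px2w("wrist",*uv,z).round(4))
cv2.imwrite("pics/w1c.png",cv2.resize(im[30:250,270:400],None,fx=4,fy=2.7))
T=c2w("top")
im=cv2.imread("pics/top0.png"); cv2.imwrite("pics/t0c.png",cv2.resize(im[190:320,250:450],None,fx=4,fy=4,interpolation=cv2.INTER_CUBIC))
```

```text
((333.0, 227.5), (11.0, 38.0), 90.0)
red [314. 222.] [ 0.4731 -0.2389  0.035 ]
red [352. 222.] [ 0.5101 -0.248   0.035 ]
red [352. 233.] [ 0.5076 -0.2594  0.035 ]
red [314. 233.] [ 0.4703 -0.2501  0.035 ]
lid 338.2876254180602 77.48550724637681 [ 0.52604456 -0.11510826  0.046     ]
(304, 61) [ 0.5004 -0.0904  0.002 ]
(372, 61) [ 0.5635 -0.106   0.002 ]
(303, 160) [ 0.4757 -0.1807  0.002 ]
(368, 160) [ 0.541  -0.1968  0.002 ]
(316, 125) [ 0.4976 -0.1493  0.026 ]
(357, 125) [ 0.5352 -0.1586  0.026 ]
(316, 160) [ 0.4896 -0.181   0.026 ]
(355, 160) [ 0.5265 -0.1901  0.026 ]
```

View pics/t0c.png

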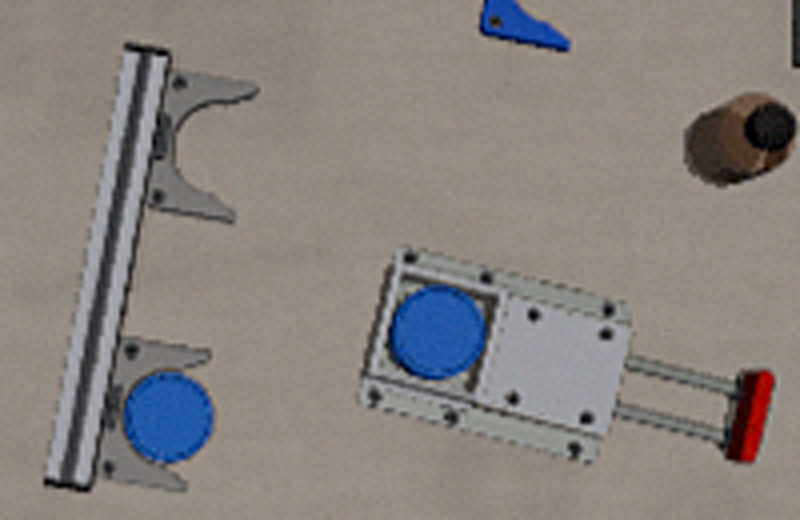

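Call:
arm_command(
  plan=[
    [[0, 0.007, 0.033, -0.5, 0, 0, 0], [0, 0.007, 0.034, 0, 0, 0, 0], [0.04, 0, 0, 0, 0, 0, 0], [0.04, 0, 0, 0, 0, 0, 0], [0.04, 0, 0, 0, 0, 0, 0], [0.04, 0, 0, 0, 0, 0, 0], [0.03, 0, 0, 0, 0, 0, 0], [0.02, 0, 0, 0, 0, 0, 0], [0.01, 0, 0, 0, 0, 0, 0], [0, 0, 0, 0, 0, 0, 0]],
  ],
)

```text
t: 3.62
tool_pos: [0.4772, -0.3042, 0.0294]
tool_rot: [1.392, 1.063, -1.391]
contact_force: [0.4, -0.2, -0.3]
opening: 0.0
```

Run:
```python
from h import *
st(); save("wrist","w2.png",(200,60,500,360),2)
o=ctrl.get_obs()["tool_pos"]; print("s",o[0]*.97-o[1]*.242,"y",o[0]*.242+o[1]*.97)
for d in mark_of("wrist","thumb_plate")[:2]: p=world("wrist",d["at"]); print(d["conf"],p.round(4),p[0]*.97-p[1]*.242,p[0]*.242+p[1]*.97)
```

```text
t 3.6167 pos [ 0.4772 -0.3042  0.0294] R
 [[ 0.009  0.968 -0.252]
 [-0.011 -0.252 -0.968]
 [-1.     0.011  0.008]] F [ 0.4 -0.2 -0.3] op 1.8058620880238016e-05
s 0.5370580892048297 y -0.1798257041070661
0.82 [ 0.4961 -0.2516  0.0242] 0.5421277501744123 -0.12397659870782403
```

View pics/w2.png

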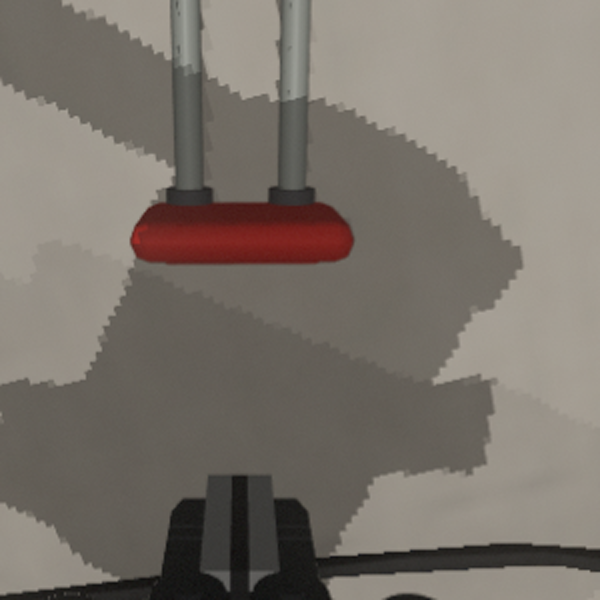

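The red plate is at crop (242,235) and the fingertips at (240,500), so they're lined up sideways. I'll lower a little and close in.

Call:
arm_command(
  plan=[
    [[0.007, 0, -0.005, 0, 0, 0, 0], [0.005, 0, -0.008, 0, 0, 0, 0], [0, 0, -0.008, 0, 0, 0, 0], [0, 0, -0.005, 0, 0, 0, 0], [0, 0, -0.003, 0, 0, 0, 0], [0, 0, 0, 0, 0, 0, 0]],
  ],
)

```text
t: 4.22
tool_pos: [0.4927, -0.2783, 0.028]
tool_rot: [1.391, 1.043, -1.381]
contact_force: [0.1, -0.5, 0.2]
opening: -0.0001
```

Call:
arm_command(
  plan=[
    [[0, 0, -0.004, 0, 0, 0, 0], [0, 0, -0.004, 0, 0, 0, 0], [0, 0, -0.004, 0, 0, 0, 0], [0, 0, -0.004, 0, 0, 0, 0]],
  ],
)

```text
t: 4.55
tool_pos: [0.4979, -0.2623, 0.0292]
tool_rot: [1.39, 1.039, -1.38]
contact_force: [-1.4, -4.5, -1.1]
opening: 0.0002
```

Run:
```python
from h import *
st(); o=ctrl.get_obs()["tool_pos"]; print("s",o[0]*.97-o[1]*.242,"y",o[0]*.242+o[1]*.97, ctrl.get_obs()["q"])
```

```text
t 4.55 pos [ 0.4979 -0.2623  0.0292] R
 [[ 0.027  0.968 -0.251]
 [-0.026 -0.25  -0.968]
 [-0.999  0.033  0.018]] F [-1.4 -4.5 -1.1] op 0.0002472078111226503
s 0.5464869388659346 y -0.13396362619271768 [-0.61433122  0.09819899  1.92722861 -0.00629481  1.07902185 -0.35790179]
```

The tool has drifted about 9 mm sideways and tilted about 2°. I'll back off, correct both, then press.

Call:
arm_command(
  plan=[
    [[0, 0, 0.008, 0, 0.5, -1, 0], [0, -0.004, 0.004, 0, 0.5, -1, 0], [0.004, -0.005, 0, 0, 0, 0, 0], [0.005, 0, 0, 0, 0, 0, 0], [0.004, 0, 0, 0, 0, 0, 0], [0, 0, 0, 0, 0, 0, 0], [0, 0, 0, 0, 0, 0, 0]],
  ],
)

```text
t: 5.13
tool_pos: [0.4844, -0.2724, 0.0143]
tool_rot: [1.393, 1.085, -1.398]
contact_force: [-0.3, 0.7, -0.7]
opening: 0.0006
```

```bash
cat >> h.py <<'E'
def sy():
    o=ctrl.get_obs(); p=o["tool_pos"]; M=R.from_rotvec(o["tool_rot"]).as_matrix(); d=M.T@[0,0,-1]
    print("t",o["t"],"s %.4f y %.4f z %.4f"%(p[0]*.97-p[1]*.242,p[0]*.242+p[1]*.97,p[2]),"fixturn deg y,z",np.degrees([-d[2],d[1]]).round(2),"yaw",np.degrees(np.arctan2(M[1,1],M[0,1])).round(2),"F",np.round(o["contact_force"],1),"op",round(o["opening"],4))
E
python3 -c "
from h import *
sy()"
```

```text
t 5.1333 s 0.5357 y -0.1470 z 0.0143 fixturn deg y,z [-0.13  0.41] yaw -14.59 F [-0.3  0.7 -0.7] op 0.0006
```

Call:
arm_command(
  plan=[
    [[0, 0, -0.004, 0, 0, 0, 0], [0, 0, -0.004, 0, 0, 0, 0], [0, 0, -0.004, 0, 0, 0, 0], [0, 0, -0.004, 0, 0, 0, 0], [0, 0, -0.004, 0, 0, 0, 0], [0, 0, -0.004, 0, 0, 0, 0], [0, 0, -0.004, 0, 0, 0, 0], [0, 0, -0.004, 0, 0, 0, 0], [0, 0, -0.004, 0, 0, 0, 0], [0, 0, -0.004, 0, 0, 0, 0]],
  ],
)

```text
t: 5.97
tool_pos: [0.493, -0.238, 0.0141]
tool_rot: [1.374, 1.074, -1.406]
contact_force: [-2.2, -7.1, -2.3]
opening: -0.0003
```

```bash
python3 -c "
from h import *
sy()"
```

```text
t 5.9667 s 0.5358 y -0.1115 z 0.0141 fixturn deg y,z [1.05 0.36] yaw -14.33 F [-2.2 -7.1 -2.3] op -0.0003
```

Call:
arm_command(
  plan=[
    [[0, 0, -0.005, 0, 0.5, 0, 0], [0, 0, -0.005, 0, 0.5, 0, 0], [0, 0, -0.005, 0, 0, 0, 0], [0, 0, -0.005, 0, 0, 0, 0], [0, 0, -0.005, 0, 0, 0, 0], [0, 0, -0.005, 0, 0, 0, 0]],
  ],
)

```text
t: 6.47
tool_pos: [0.4986, -0.2168, 0.0142]
tool_rot: [1.365, 1.07, -1.404]
contact_force: [-2.5, -8.3, -2.5]
opening: -0.0
```

```bash
python3 -c "
from h import *
sy()"
```

```text
t 6.4667 s 0.5361 y -0.0896 z 0.0142 fixturn deg y,z [1.44 0.23] yaw -14.05 F [-2.5 -8.3 -2.5] op -0.0
```

Call:
arm_command(
  plan=[
    [[0, 0, -0.005, 0, 0, 0, 0], [0, 0, -0.005, 0, 0, 0, 0], [0, 0, -0.004, 0, 0, 0, 0]],
  ],
)

```text
t: 6.72
tool_pos: [0.4997, -0.213, 0.0146]
tool_rot: [1.339, 1.055, -1.414]
contact_force: [-5.4, -19.7, -5.3]
opening: -0.0001
```

Call:
arm_command(
  plan=[
    [[0, 0, -0.004, 0, 0, 0, 0], [0, 0, -0.004, 0, 0, 0, 0]],
  ],
)

```text
t: 6.88
tool_pos: [0.4997, -0.2134, 0.0149]
tool_rot: [1.32, 1.044, -1.421]
contact_force: [-5.0, -18.4, -4.5]
opening: 0.0001
```

```bash
python3 -c "
from h import *
sy(); save('top','t3.png',(270,190,470,320),4)"
```

```text
t 6.8833 s 0.5363 y -0.0861 z 0.0149 fixturn deg y,z [4.1  0.15] yaw -13.5 F [ -5.  -18.4  -4.5] op 0.0001
```

View pics/t3.png

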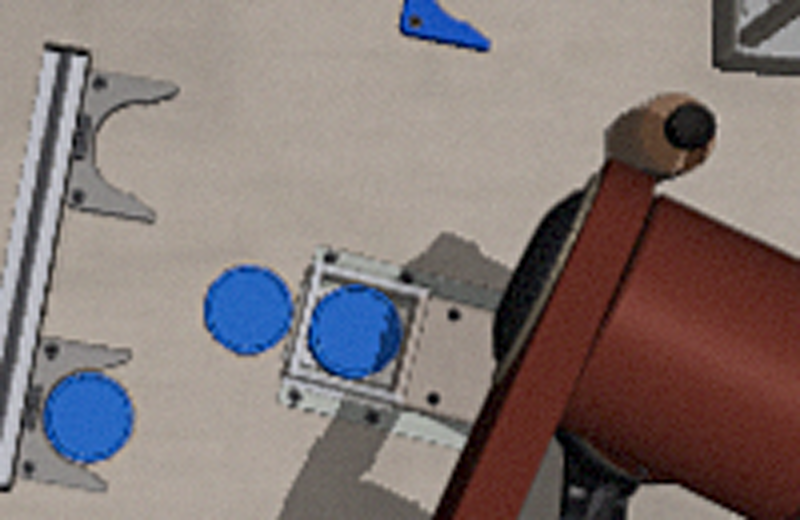

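The force jumped from 9 N to 20 N with no further travel, so the plunger is at its stop. The crop shows the cup out at (248,310), ahead of the magazine at (355,330). I'll let the plunger spring back, level the tool and rise.

Call:
arm_command(
  plan=[
    [[0, 0, 0.006, 0, 1, 0, 0], [0, 0, 0.008, 0, 1, 0, 0], [0, 0, 0.008, 0, 1, 0, 0], [0, 0, 0.008, 0, 1, 0, 0], [0, 0, 0.008, 0, 0, 0, 0], [0, 0, 0.008, 0, 0, 0, 0], [0, 0, 0.008, 0, 0, 0, 0], [0, 0, 0.008, 0, 0, 0, 0], [0, 0, 0.008, 0, 0, 0, 0], [0, 0, 0.008, 0, 0, 0, 0], [-0.02, 0, 0.004, 0, 0, 0, 0], [-0.03, 0, 0, 0, 0, 0, 0], [-0.03, 0, 0, 0, 0, 0, 0], [-0.03, 0, 0, 0, 0, 0, 0], [-0.02, 0, 0, 0, 0, 0, 0], [-0.01, 0, 0, 0, 0, 0, 0], [0, 0, 0, 0, 0, 0, 0]],
  ],
)

```text
t: 8.35
tool_pos: [0.4779, -0.2985, 0.1604]
tool_rot: [1.374, 1.095, -1.385]
contact_force: [1.0, -0.6, 0.7]
opening: 0.0003
```

Run:
```python
from h import *
sy(); im=get_image("top")[:,:,::-1].copy()
def f(p): return "s %.4f y %.4f"%(p[0]*.97-p[1]*.242,p[0]*.242+p[1]*.97)
hsv=cv2.cvtColor(im,cv2.COLOR_BGR2HSV); b=((hsv[...,0]>95)&(hsv[...,0]<125)&(hsv[...,1]>120)).astype(np.uint8)
n,l,s,c=cv2.connectedComponentsWithStats(b)
for k in range(1,n):
    if 120<s[k,4]<700 and 260<c[k,0]<450: p=px2w("top",*c[k],.011); print(c[k].round(1),s[k,4],p.round(4),f(p))
for uv in [(250+127/4,190+45/4),(250+45/4,190+483/4),(250+172/4,190+47/4),(250+92/4,190+488/4)]: p=px2w("top",*uv,.02); print("rail",p.round(4),f(p))
for uv in [(250+258/4,190+90/4),(250+233/4,190+220/4),(250+211/4,190+352/4),(250+187/4,190+489/4),(250+178/4,190+140/4)]: p=px2w("top",*uv,.009); print("tips/pocket back",p.round(4),f(p))
for d in mark_of("top","bay_free")[:3]: p=world("top",d["at"]); print("bay",d["conf"],p.round(4),f(p))
for d in mark_of("top","thumb_plate")[:1]: p=world("top",d["at"]); print("thumb",d["conf"],p.round(4),f(p))
```

```text
t 8.35 s 0.5358 y -0.1739 z 0.1604 fixturn deg y,z [0.1  0.44] yaw -13.33 F [ 1.  -0.6  0.7] op 0.0003
[383.7 170.6] 173 [ 0.7174 -0.1579  0.011 ] s 0.7341 y 0.0204
[378.5 194.6] 184 [ 0.6727 -0.1477  0.011 ] s 0.6882 y 0.0195
[331.7 267. ] 377 [ 0.5401 -0.0614  0.011 ] s 0.5387 y 0.0712
[359.3 273.2] 429 [ 0.5289 -0.1111  0.011 ] s 0.5399 y 0.0203
[291.5 293.8] 394 [0.4921 0.0108 0.011 ] s 0.4747 y 0.1295
rail [0.6586 0.0286 0.02  ] s 0.6319 y 0.1871
rail [0.4622 0.0636 0.02  ] s 0.4330 y 0.1735
rail [0.6577 0.0083 0.02  ] s 0.6359 y 0.1672
rail [0.46   0.0428 0.02  ] s 0.4359 y 0.1529
tips/pocket back [ 0.6399 -0.0305  0.009 ] s 0.6281 y 0.1252
tips/pocket back [ 0.5802 -0.0192  0.009 ] s 0.5674 y 0.1218
tips/pocket back [ 0.5204 -0.0093  0.009 ] s 0.5070 y 0.1169
tips/pocket back [0.4593 0.0013 0.009 ] s 0.4452 y 0.1124
tips/pocket back [0.6169 0.0059 0.009 ] s 0.5970 y 0.1550
bay 0.97 [ 0.6177 -0.01    0.0049] s 0.6016 y 0.1397
bay 0.85 [ 0.6955 -0.1618 -0.0007] s 0.7138 y 0.0114
thumb 0.67 [ 0.4908 -0.2574  0.0253] s 0.5383 y -0.1309
```

The rail is turned about +4° relative to the dispenser. In dispenser axes (s along x, y along y) the cup is at (0.539, 0.071), the free seat at about (0.597, 0.137), and the thumb plate is back near rest. I'll go over the magazine and down on the left side of the cup.

Call:
arm_command(
  plan=[
    [[0, -0.005, -0.02, 0.7, 0, 0.4, 0], [0, -0.006, -0.035, 0, 0, 0, 0], [0, -0.006, -0.035, 0, 0, 0, 0], [0, -0.006, -0.035, 0, 0, 0, 0], [0, -0.006, -0.035, 0, 0, 0, 0], [0, -0.006, -0.035, 0, 0, 0, 0], [0, -0.005, -0.028, 0, 0, 0, 0], [0, -0.004, -0.015, 0, 0, 0, 0], [0, 0, -0.006, 0, 0, 0, 0], [0, 0, 0, 0, 0, 0, 0], [0, 0, 0, 0, 0, 0, 0]],
  ],
)

```text
t: 9.42
tool_pos: [0.4797, -0.0356, 0.1314]
tool_rot: [1.377, 1.125, -1.421]
contact_force: [-0.2, 0.4, 0.0]
opening: 0.0003
```

```bash
python3 -c "
from h import *
sy()"
```

```text
t 9.4167 s 0.4739 y 0.0815 z 0.1314 fixturn deg y,z [-0.36  2.76] yaw -14.24 F [-0.2  0.4  0. ] op 0.0003
```

Call:
arm_command(
  plan=[
    [[0, 0.006, 0.005, 0, -0.3, 1.4, 0], [0.01, 0.006, 0.004, 0, 0, 1.4, 0], [0.02, 0.002, 0, 0, 0, 0, 0], [0.02, 0, 0, 0, 0, 0, 0], [0.02, 0, 0, 0, 0, 0, 0], [0.01, 0, 0, 0, 0, 0, 0], [0.005, 0, 0, 0, 0, 0, 0], [0, 0, 0, 0, 0, 0, 0], [0, 0, 0, 0, 0, 0, 0]],
  ],
)

```text
t: 10.17
tool_pos: [0.4942, -0.061, 0.0425]
tool_rot: [1.4, 1.061, -1.393]
contact_force: [-0.3, -0.5, 1.4]
opening: 0.0001
```

```bash
python3 -c "
from h import *
sy()"
```

```text
t 10.1667 s 0.4941 y 0.0604 z 0.0425 fixturn deg y,z [ 0.25 -0.69] yaw -14.98 F [-0.3 -0.5  1.4] op 0.0001
```

Call:
arm_command(
  plan=[
    [[0, -0.003, -0.005, -1, 0.2, -0.7, 0], [0, -0.001, -0.005, 0, 0, 0, 0], [0.01, 0, 0, 0, 0, 0, 0], [0.01, 0, 0, 0, 0, 0, 0], [0.007, 0, 0, 0, 0, 0, 0], [0.003, 0, 0, 0, 0, 0, 0], [0, 0, 0, 0, 0, 0, 0], [0, 0, 0, 0, 0, 0, 0]],
  ],
)

```text
t: 10.83
tool_pos: [0.4958, -0.0498, 0.0132]
tool_rot: [1.386, 1.08, -1.381]
contact_force: [-0.3, 0.0, -0.3]
opening: -0.0
```

```bash
python3 -c "
from h import *
sy(); save('wrist','w4.png')"
```

```text
t 10.8333 s 0.4930 y 0.0717 z 0.0132 fixturn deg y,z [ 0.05 -0.33] yaw -13.82 F [-0.3  0.  -0.3] op -0.0
```

View pics/w4.png

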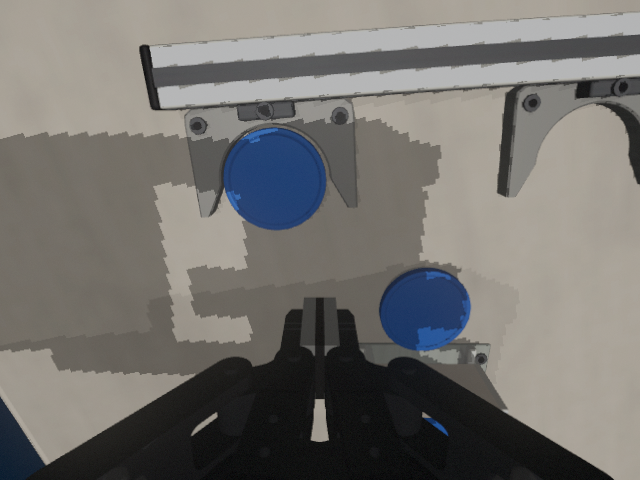

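The cup lies flat at (425,309), with its left edge at 380 and the fingertip's right edge at 336. The free bay is at the upper right, at (590,130). I'll lower and nudge the cup sideways along +s.

Call:
arm_command(
  plan=[
    [[0.003, 0, 0, 0, 0, 0, 0], [0.003, 0, 0, 0, 0, 0, 0], [0.001, 0.003, 0, 0, 0, 0, 0], [0, 0.004, 0, 0, 0, 0, 0], [0, 0.005, 0, 0, 0, 0, 0], [0, 0.005, 0, 0, 0, 0, 0], [0, 0.005, 0, 0, 0, 0, 0], [0, 0.005, 0, 0, 0, 0, 0], [0, 0.005, 0, 0, 0, 0, 0], [0, 0.005, 0, 0, 0, 0, 0], [0, 0.003, 0, 0, 0, 0, 0], [0, 0.001, 0, 0, 0, 0, 0], [0, 0, 0, 0, 0, 0, 0]],
  ],
)

```text
t: 11.97
tool_pos: [0.542, -0.0615, 0.0072]
tool_rot: [1.387, 1.077, -1.379]
contact_force: [-0.2, -0.2, -1.3]
opening: -0.0002
```

```bash
cat >> h.py <<'E'
def cups(cam="top",z=.011,lo=200,hi=6000):
    T=c2w(cam); im=get_image(cam)[:,:,::-1]
    hsv=cv2.cvtColor(im,cv2.COLOR_BGR2HSV); b=((hsv[...,0]>95)&(hsv[...,0]<130)&(hsv[...,1]>110)&(hsv[...,2]>40)).astype(np.uint8)
    n,l,s,c=cv2.connectedComponentsWithStats(b)
    for k in range(1,n):
        p=px2w(cam,*c[k],z,T)
        if lo<s[k,4]<hi and .42<p[0]<.75 and -.2<p[1]<.1:
            cn,_=cv2.findContours((l==k).astype(np.uint8),0,1); (u,v),r=cv2.minEnclosingCircle(max(cn,key=len)); q=px2w(cam,u,v,z,T)
            print(cam,c[k].round(1),s[k,4],"r",round(r,1),"centroid s %.4f y %.4f | circle s %.4f y %.4f"%(p[0]*.97-p[1]*.242,p[0]*.242+p[1]*.97,q[0]*.97-q[1]*.242,q[0]*.242+q[1]*.97))
E
python3 -c "
from h import *
sy(); cups('top'); cups('wrist',lo=1000,hi=15000)"
```

```text
t 11.9667 s 0.5407 y 0.0715 z 0.0072 fixturn deg y,z [ 0.06 -0.52] yaw -13.85 F [-0.2 -0.2 -1.3] op -0.0002
wrist [145.9 180.2] 9138 r 57.4 centroid s 0.4770 y 0.1306 | circle s 0.4774 y 0.1312
wrist [385.6 313.9] 5565 r 46.1 centroid s 0.5689 y 0.0746 | circle s 0.5675 y 0.0747
wrist [613.6 407.2] 2656 r 44.5 centroid s 0.6800 y 0.0240 | circle s 0.6831 y 0.0225
```

Call:
arm_command(
  plan=[
    [[0, 0.003, 0, 0, 0, 0, 0], [0, 0.005, 0, 0, 0, 0, 0], [0, 0.005, 0, 0, 0, 0, 0], [0, 0.005, 0, 0, 0, 0, 0], [0, 0.005, 0, 0, 0, 0, 0], [0, 0.005, 0, 0, 0, 0, 0], [0, 0.004, 0, 0, 0, 0, 0], [0, 0.002, 0, 0, 0, 0, 0], [0, 0.001, 0, 0, 0, 0, 0], [0, 0, 0, 0, 0, 0, 0]],
  ],
)

```text
t: 12.9
tool_pos: [0.5791, -0.0706, 0.0072]
tool_rot: [1.387, 1.077, -1.379]
contact_force: [0.4, 0.5, 0.1]
opening: 0.0
```

Run:
```python
from h import *
sy(); cups('top'); cups('wrist',lo=1000,hi=15000)
save('wrist','w5.png')
for d in mark_of("wrist","bay_free")[:3]: p=world("wrist",d["at"]); print("bay",d["conf"],p.round(4),p[0]*.97-p[1]*.242,p[0]*.242+p[1]*.97)
```

```text
t 12.9 s 0.5788 y 0.0717 z 0.0072 fixturn deg y,z [ 0.06 -0.49] yaw -13.84 F [0.4 0.5 0.1] op 0.0
top [380.8 181. ] 321 r 19.1 centroid s 0.7138 y 0.0213 | circle s 0.7119 y 0.0150
top [357.6 272.9] 356 r 11.7 centroid s 0.5397 y 0.0234 | circle s 0.5400 y 0.0209
wrist [ 48.2 181.1] 8854 r 60.1 centroid s 0.4788 y 0.1304 | circle s 0.4791 y 0.1318
wrist [385.6 313.8] 5559 r 46.1 centroid s 0.6071 y 0.0748 | circle s 0.6057 y 0.0749
wrist [574.4 396. ] 3943 r 66.1 centroid s 0.6977 y 0.0311 | circle s 0.7039 y 0.0254
bay 0.91 [ 0.6914 -0.1687 -0.0046] 0.7114874637251888 0.003728991095472728
```

View pics/w5.png

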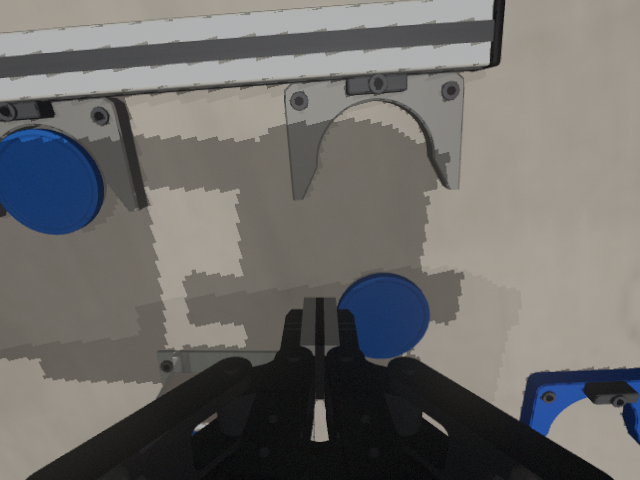

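The cup is now at (384,315), clear of the magazine. The free bay mouth runs from (298,199) to (452,188), with the pocket back near (376,100).

Run:
```python
from h import *
T=c2w("wrist"); g=lambda u,v,z:(lambda p:np.array([p[0]*.97-p[1]*.242,p[0]*.242+p[1]*.97]))(px2w("wrist",u,v,z,T))
a,b=g(292,199,.009),g(459,188,.009); m=(a+b)/2; print("tips",a,b,"w",np.linalg.norm(b-a),"ang",np.degrees(np.arctan2(*(b-a)[::-1])))
c,d=g(286,92,.009),g(463,73,.009); print("back corners",c,d,np.degrees(np.arctan2(*(d-c)[::-1])),(c+d)/2)
print("mid",m,"pocket back",g(376,100,.009)); e=g(384,315,.011); print("cup",e)
r1,r2=g(0,88,.02),g(499,66,.02); print("rail",np.degrees(np.arctan2(*(r2-r1)[::-1])))
```

```text
tips [0.56833816 0.12335107] [0.63156026 0.1277734 ] w 0.06337657392732501 ang 4.001279217535619
back corners [0.56698567 0.16131981] [0.62799578 0.16780874] 6.071052515172622 [0.59749072 0.16456428]
mid [0.59994921 0.12556223] pocket back [0.59843689 0.15884731]
cup [0.60601025 0.07430836]
rail 2.4664685074721513
```

Call:
arm_command(
  plan=[
    [[0, -0.005, 0, 0, 0, 0, 0], [-0.003, -0.004, 0, 0, 0, 0, 0], [-0.015, 0, 0, 0, 0, 0, 0], [-0.025, 0, 0, 0, 0, 0, 0.014], [-0.015, 0, 0.01, 0, 0, 0, 0.014], [0, 0.01, 0.02, -2, 0, 0, 0.014], [0, 0.014, 0.016, -2, 0, 0, 0.014], [0, 0.008, 0.004, 0, 0, 0, 0.014], [0, 0, 0, 0, 0, 0, 0.014], [0, 0, 0, 0, 0, 0, 0.014]],
  ],
)

```text
t: 13.93
tool_pos: [0.5843, -0.1223, 0.0679]
tool_rot: [1.333, 1.121, -1.33]
contact_force: [0.0, -0.3, 0.3]
opening: 0.0141
```

Run:
```python
from h import *
sy(); cups('wrist',lo=1000,hi=15000); cups('top')
```

```text
t 13.9333 s 0.5963 y 0.0227 z 0.0679 fixturn deg y,z [ 0.05 -0.22] yaw -9.66 F [ 0.  -0.3  0.3] op 0.0141
wrist [86.  41.1] 6040 r 49.2 centroid s 0.4774 y 0.1290 | circle s 0.4779 y 0.1299
wrist [342.6 179. ] 4281 r 37.2 centroid s 0.6057 y 0.0725 | circle s 0.6058 y 0.0724
wrist [209.4 272.6] 4559 r 43.0 centroid s 0.5342 y 0.0126 | circle s 0.5352 y 0.0165
wrist [513.5 276.5] 3193 r 63.8 centroid s 0.7109 y 0.0234 | circle s 0.7116 y 0.0170
top [291.5 293.8] 397 r 11.3 centroid s 0.4747 y 0.1295 | circle s 0.4747 y 0.1294
```

Call:
arm_command(
  plan=[
    [[0, 0.005, -0.003, 0.3, 0, -0.2, 0.014], [0.01, 0.005, -0.003, 0, 0, 0, 0.014], [0.015, 0, 0, 0, 0, 0, 0.014], [0.015, 0, 0, 0, 0, 0, 0.014], [0.01, 0, 0, 0, 0, 0, 0.014], [0.004, 0, 0, 0, 0, 0, 0.014], [0.001, 0, 0, 0, 0, 0, 0.014], [0, 0, 0, 0, 0, 0, 0.014]],
  ],
)

```text
t: 14.7
tool_pos: [0.5946, -0.1113, 0.0055]
tool_rot: [1.332, 1.129, -1.336]
contact_force: [0.9, -0.2, -0.6]
opening: 0.0141
```

Run:
```python
from h import *
sy(); cups('wrist',lo=1000,hi=15000); save('wrist','w6.png')
```

```text
t 14.7 s 0.6037 y 0.0359 z 0.0055 fixturn deg y,z [-0.06  0.3 ] yaw -9.72 F [ 0.9 -0.2 -0.6] op 0.0141
wrist [11.5 63.1] 2155 r 51.0 centroid s 0.4937 y 0.1269 | circle s 0.4901 y 0.1276
wrist [330.4 238.4] 7834 r 50.9 centroid s 0.6058 y 0.0731 | circle s 0.6059 y 0.0729
wrist [558.3 357.3] 5955 r 83.1 centroid s 0.7089 y 0.0266 | circle s 0.7087 y 0.0244
wrist [134.3 367.6] 5223 r 51.9 centroid s 0.5250 y 0.0066 | circle s 0.5276 y 0.0087
```

View pics/w6.png

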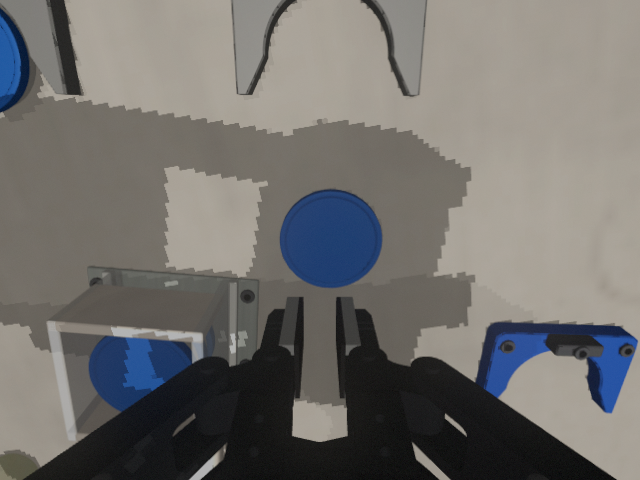

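The cup is at (331,238), straight below the bay mouth (240–418, centre 329), with the fingers just behind it, centred at 320. I'll shift 4 mm right and push along the bay axis.

Call:
arm_command(
  plan=[
    [[0, 0.004, 0, 0, 0, 0.3, 0.014], [0, 0, -0.004, 0, 0, 0, 0.014], [0, 0, -0.005, 0, 0, 0, 0.014], [0, 0, -0.005, 0, 0, 0, 0.014], [0, 0, -0.005, 0, 0, 0, 0.014], [0, 0, -0.005, 0, 0, 0, 0.014], [0, 0, -0.005, 0, 0, 0, 0.014], [0, 0, -0.005, 0, 0, 0, 0.014], [0, 0, -0.005, 0, 0, 0, 0.014], [0, 0, -0.003, 0, 0, 0, 0.014], [0, 0, -0.001, 0, 0, 0, 0.014], [0, 0, 0, 0, 0, 0, 0.014]],
  ],
)

```text
t: 15.8
tool_pos: [0.6103, -0.0656, 0.0105]
tool_rot: [1.336, 1.117, -1.326]
contact_force: [-0.5, -0.1, -0.2]
opening: 0.0143
```

Run:
```python
from h import *
sy(); cups('wrist',lo=1000,hi=15000); save('wrist','w7.png',(160,0,480,320),2)
```

```text
t 15.8 s 0.6079 y 0.0841 z 0.0105 fixturn deg y,z [ 0.   -0.52] yaw -9.69 F [-0.5 -0.1 -0.2] op 0.0143
wrist [ 18.4 192.8] 3319 r 48.6 centroid s 0.4895 y 0.1293 | circle s 0.4836 y 0.1301
wrist [319.8 254.9] 6997 r 48.4 centroid s 0.6066 y 0.1123 | circle s 0.6066 y 0.1120
wrist [553.  415.9] 1680 r 44.4 centroid s 0.7258 y 0.0369 | circle s 0.7194 y 0.0344
```

View pics/w7.png

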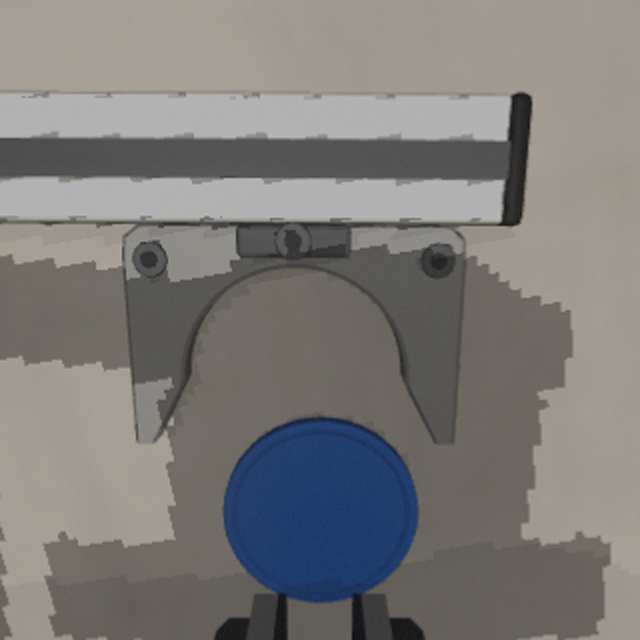

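The tip rose to 10 mm, which is close to the cup's 11 mm top. The cup is at crop (321,512), about 5 mm right of the bay axis (x≈296). I'll back off, lower, open the fingers a little wider, then push forward and left.

Call:
arm_command(
  plan=[
    [[0, 0, 0.004, 0, 0, -0.5, 0.018], [0, 0, 0.003, 0, 0, 0, 0.018], [0.003, 0, 0, 0, 0, 0, 0.018], [0.002, 0, 0, 0, 0, 0, 0.018], [0, 0, 0, 0, 0, 0, 0.018]],
  ],
)

```text
t: 16.32
tool_pos: [0.6089, -0.0747, 0.005]
tool_rot: [1.334, 1.124, -1.335]
contact_force: [0.8, 0.4, 0.5]
opening: 0.0178
```

Run:
```python
from h import *
sy()
```

```text
t 16.3167 s 0.6087 y 0.0749 z 0.0050 fixturn deg y,z [0.01 0.03] yaw -9.81 F [0.8 0.4 0.5] op 0.0178
```

Call:
arm_command(
  plan=[
    [[0, 0, -0.004, 0, 0, 0, 0.018], [0, 0, -0.004, 0, 0, 0, 0.018], [0, -0.001, -0.004, 0, 0, 0, 0.018], [0, -0.001, -0.004, 0, 0, 0, 0.018], [0, -0.001, -0.004, 0, 0, 0, 0.018], [0, -0.001, -0.004, 0, 0, 0, 0.018], [0, 0, -0.001, 0, 0, 0, 0.018], [0, 0, 0, 0, 0, 0, 0.018]],
  ],
)

```text
t: 16.98
tool_pos: [0.6089, -0.046, 0.0047]
tool_rot: [1.333, 1.125, -1.335]
contact_force: [0.1, -0.2, 0.6]
opening: 0.0182
```

Run:
```python
from h import *
sy(); cups('wrist',lo=1000,hi=15000); save('wrist','w8.png',(160,0,480,320),2)
```

```text
t 16.9833 s 0.6018 y 0.1028 z 0.0047 fixturn deg y,z [-0.01  0.07] yaw -9.78 F [ 0.1 -0.2  0.6] op 0.0182
wrist [ 25.  241.1] 4584 r 49.5 centroid s 0.4862 y 0.1303 | circle s 0.4826 y 0.1316
wrist [319.4 256.1] 7600 r 50.4 centroid s 0.6002 y 0.1327 | circle s 0.6002 y 0.1326
```

View pics/w8.png

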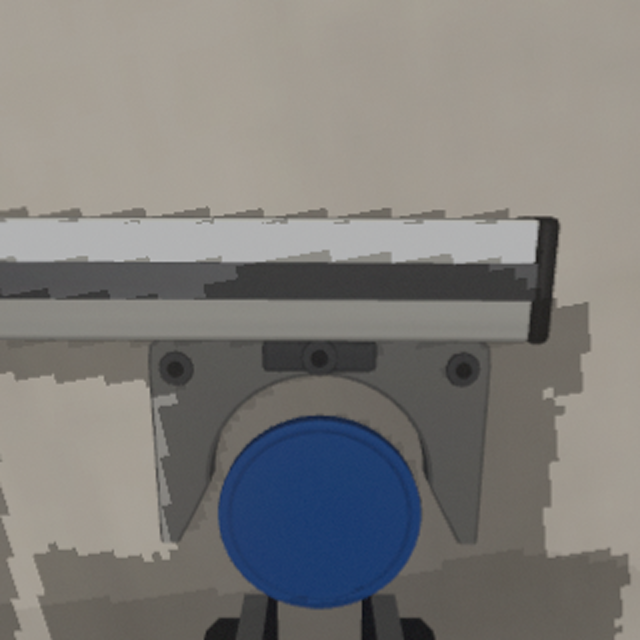

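The cup is centred in the pocket at crop (319,512), with about 8 mm left to the back. I'll push slowly and watch the force.

Call:
arm_command(
  plan=[
    [[0, 0, -0.003, 0, 0, 0, 0.018], [0, 0, -0.003, 0, 0, 0, 0.018], [0, 0, -0.002, 0, 0, 0, 0.018]],
  ],
)

```text
t: 17.33
tool_pos: [0.6104, -0.0386, 0.0047]
tool_rot: [1.334, 1.124, -1.336]
contact_force: [0.3, -0.8, -0.5]
opening: 0.0177
```

Call:
arm_command(
  plan=[
    [[0, 0, -0.002, 0, 0, 0, 0.018]],
  ],
)

```text
t: 17.42
tool_pos: [0.6106, -0.0372, 0.0047]
tool_rot: [1.332, 1.123, -1.337]
contact_force: [-2.0, -7.9, 0.0]
opening: 0.0176
```

Run:
```python
from h import *
sy(); cups('wrist',lo=1000,hi=15000)
```

```text
t 17.4167 s 0.6013 y 0.1117 z 0.0047 fixturn deg y,z [0.12 0.08] yaw -9.83 F [-2.  -7.9  0. ] op 0.0176
wrist [319.2 258.2] 7533 r 50.4 centroid s 0.5998 y 0.1408 | circle s 0.5998 y 0.1409
wrist [ 27.  261.4] 4860 r 49.1 centroid s 0.4850 y 0.1307 | circle s 0.4819 y 0.1322
```

The force jumped to 8 N, and the cup's y of 0.141 matches the seat I expected (set cup's 0.132 plus 0.009 for the rail's turn). I'll back off, rise and verify.

Call:
arm_command(
  plan=[
    [[0, 0, 0.003, 0, 0, 0, 0.018], [0, 0, 0.005, 0, 0, 0, 0.018], [0, 0, 0.008, 0, 0, 0, 0.018], [0, 0, 0.008, 0, 0, 0, 0.018], [-0.01, 0, 0.003, 0, 0, 0, 0.018], [-0.025, 0, 0, 0, 0, 0, 0.018], [-0.03, 0, 0, 0, 0, 0, 0.018], [-0.035, 0, 0, 0, 0, 0, 0.018], [-0.03, 0, 0.02, 0, 0, 0, 0.018], [-0.02, 0, 0.035, 0, 0, 0, 0.018], [0, 0, 0.04, 0, 0, 0, 0.018], [0, 0, 0.035, 0, 0, 0, 0.018], [0, 0, 0.02, 0, 0, 0, 0.018], [0, 0, 0, 0, 0, 0, 0.018], [0, 0, 0, 0, 0, 0, 0.018]],
  ],
)

```text
t: 18.72
tool_pos: [0.5782, -0.2244, 0.1718]
tool_rot: [1.335, 1.114, -1.334]
contact_force: [0.3, 0.4, -0.4]
opening: 0.0178
```

Run:
```python
from h import *
sy(); cups('wrist',lo=1000,hi=15000); cups('top')
a=get_image('wrist')[:,:,::-1]; b=get_image('top')[180:330,250:450,::-1]
b=cv2.resize(b,(400,300),interpolation=cv2.INTER_CUBIC); a=cv2.resize(a,(400,300),interpolation=cv2.INTER_AREA)
cv2.imwrite('pics/f.png',np.hstack([a,b]))
```

```text
t 18.7167 s 0.6152 y -0.0778 z 0.1718 fixturn deg y,z [ 0.24 -0.33] yaw -9.96 F [ 0.3  0.4 -0.4] op 0.0178
wrist [219.3  77.6] 2979 r 33.7 centroid s 0.5350 y 0.0227 | circle s 0.5364 y 0.0231
wrist [453.9 100.6] 2168 r 50.4 centroid s 0.7124 y 0.0194 | circle s 0.7126 y 0.0145
top [303.4 226.3] 382 r 11.1 centroid s 0.5983 y 0.1386 | circle s 0.5985 y 0.1385
top [359.3 273.2] 431 r 11.9 centroid s 0.5399 y 0.0203 | circle s 0.5396 y 0.0202
top [291.5 293.8] 395 r 11.2 centroid s 0.4747 y 0.1295 | circle s 0.4745 y 0.1294
```

View pics/f.png

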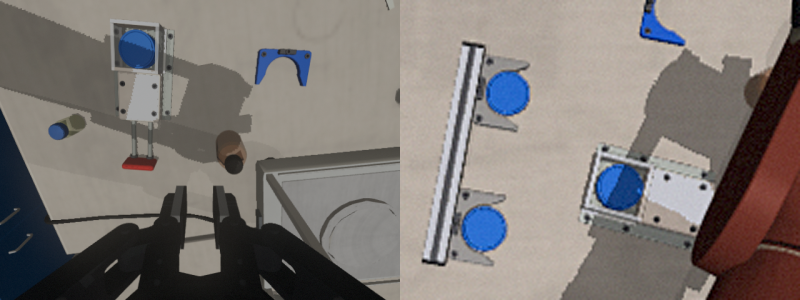

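Both bays now hold cups seated alike: on the right, the new cup is at (508,92) and the set cup at (485,229). On the left, the plunger is back out, and the dropper, vial and blue look-alike are where they were. I'm handing in.

```bash
python3 -c "
from station import *
print(finish_job())"
```

```text
the job is handed in; nothing more can be done
None
```

The job is done and handed in at about 19 s of the 58 s allowed; `finish_job` gives no verdict.

**What I did:** I pressed the red thumb plate once to its stop, where the force jumped from 9 N to about 20 N. I then let it spring back. With the fingers shut I nudged the cup that came out sideways until it was clear of the magazine. With them slightly open I pushed it into the free grey bay until it met the back, where the force rose to about 8 N.

**Last checks:**
- **New cup:** its offset from the cup in the other bay runs along the rail's 4° line to within about 0.5 mm, so it sits as deep as that one.
- **Other bay's cup:** it is at the same pixel as before, (291.5, 293.8).
- **Plunger:** it is back at rest, with a cup still showing in the magazine. I did not separately measure that the next cup had dropped into the lowest place.
- **Things round about:** the vial, dropper and blue look-alike look untouched. The beaker was outside the last picture and nothing went near it.

**What went wrong on the way:**
- The arm drifted 8–9 mm sideways and tilted about 2° before the press.
- The fingertips rose to 10 mm while pushing the cup forward, and the cup strayed about 5 mm to the right before the bay.

I corrected each of these before carrying on. The wrist and top cameras disagreed by about 2–3 mm, so I judged the seating by comparing the two cups in the same picture.

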